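# Push the vial train home and close the keeper

## Robot

A 7-joint arm with a two-finger parallel gripper is mounted at the origin on a cart in front of the work surface, level with it; the furniture and walls round the work are solid. World frame = base frame: x ahead of the robot, y to its left, z up, the work surface at z = 0. Lengths are in m, angles in rad, forces in N, time in s.
With the tool pointing down it reaches from about 0.4 to 0.875 m from the base axis. Payload 19.3 kg.
Tool frame: the origin (TCP) lies midway between the tips of the shut fingers; the grasp point (between the pads) lies 19 mm behind it (grip_depth is the distance from the TCP to the grasp point, in m); z points along the fingers, y is the direction in which the jaws open and shut (so a half turn about z gives the same grasp; the last joint's range is limited). The gripper opens to 85 mm and grips with 20 to 120 N. Pads are 22 mm wide; open, the fingers measure 114 mm over their backs; the gripper's body (76 mm by 85 mm) begins 54 mm behind the grasp point. The pads swing forward as they close: fully open they stand 13 mm farther back than shut.
Start: joints at [1.264, 0.521, -0.036, 1.599, 0.021, 1.021, -0.113], TCP at [0.147, -0.608, 0.203] pointing down, gripper open.
Joint ranges: [-2.91, 2.91], [-0.3, 2.13], [-1.5, 1.42], [0.17, 2.43], [-1.26, 4.41], [0.16, 1.93], [-2.52, 2.52]. Speed limits (rad/s): [1.89, 1.89, 2.39, 2.39, 3.01, 3.01, 3.01].

## Interface

Orientations are given as a 3x3 rotation matrix whose columns are the frame's x, y, z axes.
In Python, from cell import * gives the robot as it stands.
- The arm moves only by the tool play_rows, never from a script. Its argument "rows" is a list of rows, each an object with "translation": the shift along the tool's x, y, z in mm, a list of three; "angular": the turn, a rotation vector about the tool's x, y, z in degrees, a list of three; "grip": the closure in counts, from 0 (fully open) to 255 (shut). In form: [{"translation": [tx, ty, tz], "angular": [rx, ry, rz], "grip": grip}, ...]. A call has 1 to 12 rows; each row shifts and turns the commanded pose from where the row before left it, along the tool's axes as they then stand; what a row does not reach is not made up. A row lasts 1/8 s, in which the tool goes at most 62.5 mm and 10.7 degrees, less where a joint would pass 70% of its speed; a pose out of reach is approached as far as the arm can. A call is refused whole if a number of a shift passes 62.5 or a number of a turn 10.7, either way. A call with a gripper value outside its range is refused whole. The fingers move at their own pace and stop on an object; "squeeze" is the grip in N (left out, the last holds). Time passes only in rows, so rows that do not move let the fingers close. It gives the time, the measured TCP pose, the force and the opening at its end, in the units of the state.
- get_obs(): the state, without advancing time (a new reading comes with each control period).
- get_image(name): name is "scene" or "side" or "wrist"; returns (picture, depth): 400x640x3 uint8, blue, green, red; 400x640 float32, m along the optical axis (not along the pixel's ray), 0 where there is no reading.
- camera_model(name): a dict with "mtx" (3x3 intrinsics, pixels), "k1" (the pictures are not rectified: a ray, as slopes to the right and down, at radius r is drawn at 1 + k1 r^2 times it, then the intrinsics apply), "rvec" (rotation vector, rad) and "tvec" (3), from world to camera coordinates, as OpenCV has them. Camera axes: x right, y down, z forward; pixel columns grow to the right and rows downward; lengths in m; the calibration is good to about 2 mm. A picture is of the moment at which its call begins: read the wrist's pose just before it. camera_model takes no time and is no camera call; for the wrist camera it gives the pose at the moment of the call.
- close_job(): hands the job in, once; it reports no verdict.
The state is a dict: "clock": time; "q": joint angles; "qd": joint speeds; "effort": joint torques, N m; "position": TCP position; "ee_rot": TCP orientation; "wrist_force": force on the tool from outside, world axes, zero at the start; "moment": the same for the moment, N m; "grip_width": opening from 0.0 (shut) to 1.0 (fully open).
Only numpy, scipy, OpenCV 4.12 (cv2) and the standard library are available. Lean on these libraries where they do the work, as an engineer would, in place of code of your own. Each camera call takes 0.05 s, during which the arm holds its last target. There are 200 camera calls.

## Task

On the feed rail stands a row of three touching vial carriers. With the fingertips, push the row from behind along the rail as one train until the front carrier is fully up against the end stop and the row is closed up; then push the keeper bar all the way round, straight across the rail behind the last carrier. Only push: lift nothing, keep the carriers together and the vials standing in them, and leave the dish, timer, bottle and beaker alone.

Things in the scene. Friction and masses are not known exactly. Their poses are not given: they have to be found in the camera images.
- feed_rail: the vial feed rail, fixed to the worktop: a grey base plate 320 x 72 x 6 mm carrying an aluminium bar 18 mm wide whose top is 16 mm above the worktop. Origin: centre of the plate's underside. Its x axis runs along the bar toward the end stop, z up; the keeper's pivot stands on its +y side. Plate: x = -160 to +160 mm; bar: -158 to +118 mm
- stop_face (a point): centre of the end stop's rubber face, which looks along the rail's -x; at rail (115, 0, 25) mm. The stop is a fixed block 50 mm wide, its top 42 mm above the worktop
- carrier_0: white plastic vial carrier, 40 mm along the rail, 44 wide, 33 tall, 0.06 to 0.11 kg, loosely astride the bar (1.3 mm play each side). Origin: centre of its underside, 7 mm above the worktop, so its top is at 40 mm; x along the rail toward the stop. The front one, nearest the stop: home with its centre at rail x = 95 mm
- carrier_1: white plastic vial carrier, 40 mm along the rail, 44 wide, 33 tall, 0.06 to 0.11 kg, loosely astride the bar (1.3 mm play each side). Origin: centre of its underside, 7 mm above the worktop, so its top is at 40 mm; x along the rail toward the stop. The middle one: home at rail x = 55 mm
- carrier_2: white plastic vial carrier, 40 mm along the rail, 44 wide, 33 tall, 0.06 to 0.11 kg, loosely astride the bar (1.3 mm play each side). Origin: centre of its underside, 7 mm above the worktop, so its top is at 40 mm; x along the rail toward the stop. The rear one, the one to push on: home at rail x = 15 mm, its rear face then at -5 mm. It starts 65 to 115 mm farther back. The row of three slides with 1 to 4 N
- vial_0: small capped vial, 12 mm thick, 34 mm tall, standing loosely in the 16 mm deep bore in the middle of carrier_0, 18 mm out of it (top 58 mm above the worktop). Origin: centre of its underside
- vial_1: small capped vial, 12 mm thick, 34 mm tall, standing loosely in the 16 mm deep bore in the middle of carrier_1, 18 mm out of it (top 58 mm above the worktop). Origin: centre of its underside
- vial_2: small capped vial, 12 mm thick, 34 mm tall, standing loosely in the 16 mm deep bore in the middle of carrier_2, 18 mm out of it (top 58 mm above the worktop). Origin: centre of its underside
- keeper (a joint): angle (rad) of the keeper bar beside the rail, on an upright pivot. 0: parallel to the rail, pointing away from the stop (rail -x); grows counter-clockwise seen from above; 1.57 (hard limit): straight across the rail, 4 mm behind the rear carrier's home. Range -0.5 to 1.57, starts at -0.4 to 0.1. Light friction (0.03 N m, 0.5 N at 60 mm); stays where it is left
- keeper_pivot (a point): point on the keeper's pivot axis at half the bar's height: rail (-14, 48, 30) mm; the pivot boss is 17 mm across, its top 46 mm above the worktop
- keeper_end (a point): point near the free end of the keeper bar, on its centre line, 80 mm from the pivot axis. The bar is flat steel, 82 mm long from the axis, 10 mm thick, standing from 20 to 40 mm above the worktop, without a handle
- petri_dish: bystander, loose, to be left alone: flat clear open dish, 64 mm across, 13 high; origin: centre of its underside
- timer: bystander, loose, to be left alone: small white digital timer lying flat, 62 x 66 x 16 mm; origin: centre of its underside
- bottle: bystander, loose, to be left alone: capped 57 mm round, 111 mm tall lab bottle; origin: centre of its underside
- beaker: bystander, loose, to be left alone: clear 46 x 50 mm, 58 mm tall beaker; origin: centre of its underside
Mind the look-alikes: they are no part of the job. What is shaped like the carrier_1 but orange is not meant.

How it is judged:
By the outcome, as a careful person would: the job done as asked, in the order asked, and still so for the second after the job is handed in, with the robot touching nothing.
It also fails if it takes over 51 s, if anything falls off the work surface, if the arm or the gripper's body presses on something with over 40 N, if the wrist force passes 120 N, or if a joint passes its speed limit or range.

## Working session

There is one attempt and no reset: what is moved stays moved. The work goes in short steps, Python scripts to look and compute and a tool call to move; the robot and the scene stay as the last step left them, time stands still between calls to the robot, and variables do not carry over. Pictures are saved under pics/ and viewed, about 8 in all and at most 12, crops included, and the job is handed in when it is done.

Besides the shell and the picture viewer there is one more tool, called after "Call:" as a command line: name --argument value ..., lists and objects as JSON in quotes. play_rows: Moves the arm, as the interface text tells. Its arguments: {"type":"object","properties":{"rows":{"type":"array","items":{"type":"object","properties":{"translation":{"type":"array","items":{"type":"number"}},"angular":{"type":"array","items":{"type":"number"}},"grip":{"type":"number"}}}},"squeeze":{"type":"number"}},"required":["rows"]}

```bash
mkdir -p pics; ls; cat > h.py <<'E'
from cell import *
import numpy as np, cv2
def cam(n):
    m=camera_model(n); return m, cv2.Rodrigues(np.array(m["rvec"],float))[0], np.array(m["tvec"],float).ravel()
def ray(px,n,c=None):
    m,R,t=c or cam(n); K=np.array(m["mtx"])
    d=np.array([m["k1"],0,0,0,0],float)
    u=cv2.undistortPoints(np.array([[px]],float),K,d).ravel()
    return -R.T@t, R.T@np.array([u[0],u[1],1])
def onz(px,z,n,c=None):
    o,d=ray(px,n,c); return o+d*(z-o[2])/d[2]
def proj(P,n,c=None):
    m,R,t=c or cam(n); return cv2.projectPoints(np.array(P,float).reshape(-1,1,3),np.array(m["rvec"],float),np.array(m["tvec"],float),np.array(m["mtx"]),np.array([m["k1"],0,0,0,0],float))[0].reshape(-1,2)
E
python3 - <<'E'
from h import *
o=get_obs(); print(o["clock"],o["position"],o["ee_rot"],o["wrist_force"])
for n in("scene","side","wrist"):
    i,d=get_image(n); cv2.imwrite(f"pics/{n}0.png",i); np.save(n+"0.npy",d)
    m,R,t=cam(n); print(n,-R.T@t,R[2])
E
```

```text
pics
0.0 [ 0.14646946 -0.60722161  0.20224797] [[ 9.72110561e-01  2.34522777e-01 -3.53290477e-04]
 [ 2.34523026e-01 -9.72109964e-01  1.08092051e-03]
 [-8.99367122e-05 -1.13362900e-03 -9.99999353e-01]] [ 0.1043665  -0.64055012 -0.45576264]
scene [0.17711358 0.38110259 0.71819805] [ 0.43831866 -0.43895937 -0.78434139]
side [ 0.57623958 -0.90466977  0.46297886] [-0.03179393  0.91170973 -0.40960288]
wrist [ 0.21025519 -0.59165836  0.37444594] [-0.25611091 -0.06015149 -0.96477407]
```

View pics/scene0.png

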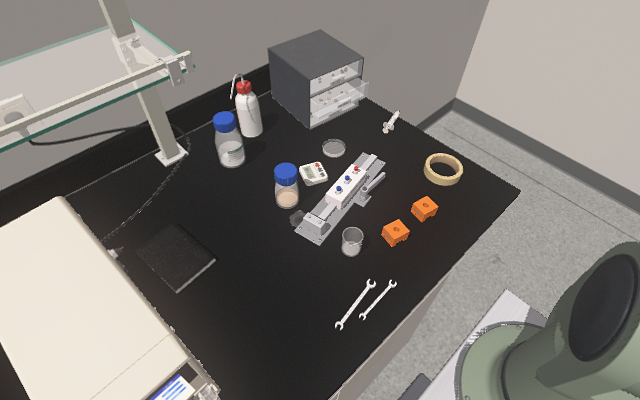

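View pics/side0.png

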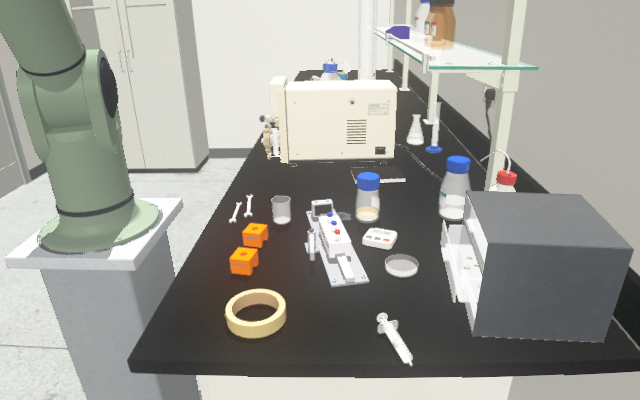

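The scene view shows the rail from about (375,160) at the rear end to (318,225) at the stop. The white carriers with blue, blue and red vials are at about (340,188), (348,179) and (356,169), and the keeper is at (372,185). The orange look-alikes at (395,233) and (425,208) are rejected. Next is one close crop to check this choice.

```bash
python3 - <<'E'
import cv2,numpy as np
a=cv2.imread("pics/scene0.png")[145:255,285:395]; b=cv2.imread("pics/side0.png")[190:290,290:380]
a=cv2.resize(a,(440,440),interpolation=cv2.INTER_CUBIC); b=cv2.resize(b,(360,400),interpolation=cv2.INTER_CUBIC)
o=np.zeros((440,800,3),np.uint8); o[:,:440]=a; o[:400,440:]=b; cv2.imwrite("pics/crop0.png",o)
E
```

```text
(no output)
```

View pics/crop0.png

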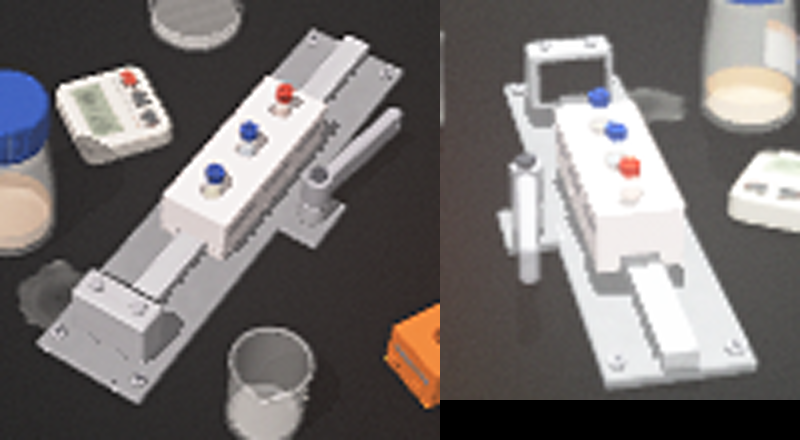

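The crop shows white carriers with blue, blue and red vials on the rail. The stop is at crop (120,310). The keeper's pivot is at (318,175) and its bar points back to (398,115), swung slightly away from the rail. Measuring the rail now.

```bash
python3 - <<'E'
from h import *
S=lambda x,y:(285+x/4-.4,145+y/4-.4); D=lambda x,y:(290+(x-440)/4-.4,190+y/4-.4)
print("plate corners scene"); 
C=[onz(S(*p),.006,"scene") for p in[(313,30),(403,70),(38,342),(142,403)]]
for c in C:print(c.round(4))
for p in[(607,388),(755,368)]:print("side",onz(D(*p),.006,"side").round(4))
C=np.array(C);print(np.linalg.norm(C[0]-C[1]),np.linalg.norm(C[2]-C[3]),np.linalg.norm(C[0]-C[2]),np.linalg.norm(C[1]-C[3]))
ctr=C.mean(0); x=(C[2]+C[3]-C[0]-C[1])[:2]; yaw=np.arctan2(x[1],x[0]); print("ctr",ctr,"yaw",np.degrees(yaw))
ux=np.array([np.cos(yaw),np.sin(yaw)]);uy=np.array([-ux[1],ux[0]])
def rail(P): v=P[:2]-ctr[:2]; return (1000*np.array([v@ux,v@uy])).round(1)
for nm,p,z in[("v0cap",(215,172),.058),("v1cap",(249,130),.058),("v2cap",(285,90),.058),("pivot",(318,172),.046),("kend",(398,112),.040),("car front L",(163,203),.04),("car front R",(228,235),.04),("car rear L",(272,76),.04),("car rear R",(328,100),.04),("stop top",(80,272),.042),("stop",(157,322),.042)]:
    P=onz(S(*p),z,"scene");print(nm,P.round(4),rail(P))
for nm,p,z in[("v0",(599,96),.058),("v1",(616,130),.058),("v2",(629,166),.058),("kpiv",(525,160),.046),("kend",(528,240),.04),("rearL",(592,212),.04),("rearR",(684,207),.04)]:
    P=onz(D(*p),z,"side");print("side",nm,P.round(4),rail(P))
# depth check
d=np.load("scene0.npy");m,R,t=cam("scene")
for nm,p in [("cartop",(232,155)),("kbar",(365,138)),("plate",(60,330))]:
    q=S(*p);o,r=ray(q,"scene");print(nm,(o+r*d[int(q[1]+.5),int(q[0]+.5)]).round(4))
i=cv2.imread("pics/scene0.png");h=cv2.cvtColor(i,cv2.COLOR_BGR2HSV)
for nm,px,z in[("dish",(334,148),.013),("timer",(314,173),.016),("bottle",(286,175),.1),("beaker",(352,235),.058),("orange",(395,233),.03),("orange2",(425,208),.03)]: P=onz(px,z,"scene");print(nm,P.round(3),rail(P))
E
```

```text
plate corners scene
[ 0.6275 -0.2357  0.006 ]
[ 0.5605 -0.2516  0.006 ]
[0.5614 0.0738 0.006 ]
[0.4907 0.0587 0.006 ]
side [ 0.5629 -0.2597  0.006 ]
side [ 0.63   -0.2442  0.006 ]
0.06890640631732811 0.07231108930690644 0.31651936373405215 0.3180479977990623
ctr [ 0.5600244  -0.08870602  0.006     ] yaw 102.36847869664115
v0cap [ 0.5532 -0.0592  0.058 ] [30.3  0.3]
v1cap [ 0.5627 -0.098   0.058 ] [-9.7 -0.6]
v2cap [ 0.5707 -0.1385  0.058 ] [-50.9   0.2]
pivot [ 0.5182 -0.1124  0.046 ] [-14.2  45.9]
kend [ 0.5205 -0.1906  0.04  ] [-91.1  60.4]
car front L [ 0.5674 -0.0313  0.04  ] [ 54.5 -19.5]
car front R [ 0.5244 -0.042   0.04  ] [53.2 24.8]
car rear L [ 0.5955 -0.1556  0.04  ] [-73.  -20.3]
car rear R [ 0.5571 -0.1661  0.04  ] [-75.   19.4]
stop top [0.5618 0.0401 0.042 ] [125.5 -29.4]
stop [0.5072 0.0324 0.042 ] [129.6  25.7]
side v0 [ 0.5566 -0.067   0.058 ] [22.  -1.4]
side v1 [ 0.5661 -0.1072  0.058 ] [-19.3  -2. ]
side v2 [ 0.5728 -0.1464  0.058 ] [-59.1  -0.1]
side kpiv [ 0.5194 -0.1172  0.046 ] [-19.1  45.7]
side kend [ 0.5246 -0.1874  0.04  ] [-88.8  55.7]
side rearL [ 0.5546 -0.1605  0.04  ] [-68.9  20.7]
side rearR [ 0.5998 -0.1557  0.04  ] [-73.9 -24.5]
cartop [ 0.566  -0.0885  0.04  ]
kbar [ 0.5205 -0.1593  0.0393]
plate [0.5582 0.0596 0.0075]
dish [ 0.688 -0.183  0.013] [-119.7 -104.4]
timer [ 0.655 -0.077  0.016] [ -8.6 -94.9]
bottle [0.636 0.028 0.1  ] [ 98.2 -99. ]
beaker [0.44  0.015 0.058] [126.8  94.9]
orange [ 0.389 -0.075  0.03 ] [ 50.1 163.7]
orange2 [ 0.386 -0.182  0.03 ] [-54.1 190.1]
```

Rail frame: centre (0.560, -0.089), yaw 102.4°. The row's rear face is at about rail x = -73 and the keeper at about -0.15 rad. The measured sizes match the given ones (320 x 72 plate, pivot at (-14, 46)). Next, move to behind the row with the fingers shut.

Call:
play_rows --rows '[{"translation": [43.4,-24.7,6],"angular": [0,0,0.1],"grip": 255},{"translation": [43.4,-24.7,6],"angular": [0,0,0.1],"grip": 255},{"translation": [43.4,-24.7,6],"angular": [0,0,0.1],"grip": 255},{"translation": [43.4,-24.7,6],"angular": [0,0,0.1],"grip": 255},{"translation": [43.4,-24.7,6],"angular": [0,0,0.1],"grip": 255},{"translation": [43.4,-24.7,6],"angular": [0,0,0.1],"grip": 255},{"translation": [43.4,-24.7,6],"angular": [0,0,0.1],"grip": 255},{"translation": [43.4,-24.7,6],"angular": [0,0,0.1],"grip": 255},{"translation": [43.4,-24.7,6],"angular": [0,0,0.1],"grip": 255},{"translation": [43.4,-24.7,6],"angular": [0,0,0.1],"grip": 255},{"translation": [43.4,-24.7,6],"angular": [0,0,0.1],"grip": 255},{"translation": [43.4,-24.7,6],"angular": [0,0,0.1],"grip": 255}]'

```text
clock: 1.65
position: [0.5882, -0.2003, 0.1304]
ee_rot: [[0.977, 0.214, -0.0], [0.214, -0.977, -0.0], [-0.0, -0.0, -1.0]]
wrist_force: [0.4, -0.3, 0.9]
grip_width: 0.001
```

```bash
cat >> h.py <<'E'
CT=np.array([.560,-.089]);YAW=np.radians(102.4)
UX=np.array([np.cos(YAW),np.sin(YAW)]);UY=np.array([-UX[1],UX[0]])
def rail(P): v=np.asarray(P)[:2]-CT; return (1000*np.array([v@UX,v@UY])).round(1)
def st():
    o=get_obs();R=o["ee_rot"];f=o["wrist_force"]
    print(round(o["clock"],2),"rail",rail(o["position"]),"z",round(1000*o["position"][2],1),"toolx yaw",np.degrees(np.arctan2(R[1,0],R[0,0])).round(2),"zaxis",R[:,2].round(4),"F rail",(f[:2]@UX).round(2),(f[:2]@UY).round(2),f[2].round(2),"grip",o["grip_width"])
    return o
E
python3 - <<'E'
from h import *
st()
i,d=get_image("wrist"); cv2.imwrite("pics/wrist1.png",i); np.save("w1.npy",d)
m=camera_model("wrist"); import pickle; pickle.dump(m,open("w1.pkl","wb"))
E
```

```text
1.65 rail [-114.8   -3.7] z 130.4 toolx yaw 12.36 zaxis [-3.e-04 -0.e+00 -1.e+00] F rail -0.41 -0.3 0.94 grip 0.0012691451194857197
```

View pics/wrist1.png

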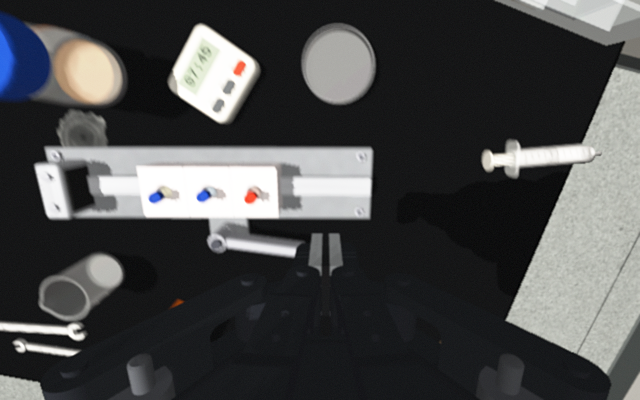

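The wrist view shows the rail aligned with the image. The row's rear edge is at column 279, the keeper's pivot at (217,242) with its free end at (300,246), and the shut fingertips at about (326,235). Cross-checking the rail pose against this.

```bash
python3 - <<'E'
from h import *
import pickle
m=pickle.load(open("w1.pkl","rb")); c=(m,cv2.Rodrigues(np.array(m["rvec"],float))[0],np.array(m["tvec"],float).ravel())
for nm,p,z in[("pl",(45,148),6),("pl",(372,148),6),("pl",(372,218),6),("bar end",(371,186),16),("rearT",(277,166),40),("rearB",(279,217),40),("frontT",(138,166),40),("frontB",(138,218),40),("pivot",(217,241),46),("kend top",(303,238),40),("kend bot",(297,257),40),("tip L",(312,234),130),("tip R",(340,234),130)]:
    P=onz(p,z/1000,"wrist",c);print(nm,P.round(4),rail(P))
E
```

```text
pl [0.5672 0.0819 0.006 ] [165.4 -43.8]
pl [ 0.6366 -0.2289  0.006 ] [-153.1  -44.8]
pl [ 0.5679 -0.2473  0.006 ] [-156.3   26.3]
bar end [ 0.602  -0.2357  0.016 ] [-152.3   -9.6]
rearT [ 0.6059 -0.147   0.04  ] [-66.5 -32.4]
rearB [ 0.5604 -0.1571  0.04  ] [-66.6  14.2]
frontT [ 0.5794 -0.0285  0.04  ] [ 54.9 -31.9]
frontB [ 0.531  -0.0315  0.04  ] [62.4 15.9]
pivot [ 0.5276 -0.1067  0.046 ] [-10.4  35.4]
kend top [ 0.5452 -0.1824  0.04  ] [-88.   34.5]
kend bot [ 0.5251 -0.1807  0.04  ] [-82.1  53.8]
tip L [ 0.5871 -0.1861  0.13  ] [-100.7   -5.6]
tip R [ 0.5908 -0.2026  0.13  ] [-117.6   -5.7]
```

The wrist view disagrees with the scene view by about 9 mm laterally. The arm may still have been settling, so I'm retaking it once at rest, with depth.

```bash
python3 - <<'E'
from h import *
a=cv2.imread("pics/wrist1.png",0)
st(); c=cam("wrist"); i,d=get_image("wrist"); st(); c2=cam("wrist"); print(c[2],c2[2])
cv2.imwrite("pics/wrist2.png",i); g=cv2.cvtColor(i,cv2.COLOR_BGR2GRAY)
print("shift",cv2.phaseCorrelate(a[:230].astype(np.float32),g[:230].astype(np.float32)))
m,R,t=c2
for u,v in[(100,155),(340,160),(330,186),(170,175),(260,210),(270,244),(326,240),(326,250)]:
    o,r=ray((u,v),"wrist",c2);P=o+r*d[v,u];print((u,v),d[v,u],P.round(4),rail(P))
print("proj TCP",proj(get_obs()["position"],"wrist",c2))
# red cap by 2 views
def red(im):
    h=cv2.cvtColor(im,cv2.COLOR_BGR2HSV);k=((h[...,0]<6)|(h[...,0]>174))&(h[...,1]>170)&(h[...,2]>80)
    n,l,s,ce=cv2.connectedComponentsWithStats(k.astype(np.uint8));return [(s[j].tolist(),ce[j].round(1)) for j in range(1,n) if s[j,4]>4]
print(red(i));print(red(cv2.imread("pics/scene0.png")));print(red(cv2.imread("pics/side0.png")))
E
```

```text
1.7 rail [-109.2   -9.4] z 129.6 toolx yaw 12.7 zaxis [ 0.0016  0.0035 -1.    ] F rail 9.44 -1.68 -0.74 grip 0.0001070228966226657
1.75 rail [-110.9   -6.8] z 129.7 toolx yaw 12.73 zaxis [ 4.0e-04  2.8e-03 -1.0e+00] F rail 0.88 -0.59 0.46 grip 0.001263282579744796
[-0.31761334  0.50122632  0.449269  ] [-0.31960297  0.49827151  0.44908153]
shift ((8.619979852389804, 8.832006941912681), 0.5642763072252274)
(100, 155) 0.29696098 [0.5694 0.0268 0.0049] [111.1 -34.1]
(340, 160) 0.2969201 [ 0.6162 -0.2039  0.0056] [-124.3  -30.2]
(330, 186) 0.2908895 [ 0.5915 -0.1994  0.0181] [-114.6   -7.1]
(170, 175) 0.26723891 [ 0.5749 -0.0585  0.0391] [ 26.5 -21.1]
(260, 210) 0.25577003 [ 0.5672 -0.1442  0.0578] [-55.4   4.8]
(270, 244) 0.29622957 [ 0.5244 -0.1548  0.0279] [-56.6  48.9]
(326, 240) 0.13991235 [ 0.6003 -0.1936  0.1719] [-110.8  -16.9]
(326, 250) 0.12824228 [ 0.6008 -0.1935  0.1838] [-110.8  -17.5]
proj TCP [[326.08695766 228.00714967]]
[([244, 70, 10, 15, 38], array([249.8,  77.1])), ([244, 73, 4, 5, 7], array([245.4,  75.1])), ([253, 200, 12, 13, 118], array([258.5, 206. ]))]
[([355, 166, 3, 5, 9], array([356.1, 167.8]))]
[]
```

The arm was indeed still settling: the image moved by 8.6 px. I'll rest briefly and re-measure.

Call:
play_rows --rows '[{"translation": [0,0,0],"angular": [0,0,0],"grip": 255},{"translation": [0,0,0],"angular": [0,0,0],"grip": 255},{"translation": [0,0,0],"angular": [0,0,0],"grip": 255},{"translation": [0,0,0],"angular": [0,0,0],"grip": 255}]'

```text
clock: 2.25
position: [0.587, -0.202, 0.131]
ee_rot: [[0.977, 0.213, 0.0], [0.213, -0.977, -0.0], [0.0, 0.0, -1.0]]
wrist_force: [0.2, -0.3, 0.6]
grip_width: -0.001
```

```bash
python3 - <<'E'
from h import *
st(); c=cam("wrist"); i,d=get_image("wrist"); st(); c2=cam("wrist"); print(c[2]-c2[2])
cv2.imwrite("pics/wrist3.png",i); g=cv2.cvtColor(i,cv2.COLOR_BGR2GRAY)
a=cv2.imread("pics/wrist1.png",0)
s,_=cv2.phaseCorrelate(a[:230].astype(np.float32),g[:230].astype(np.float32));print(s)
for nm,p,z in[("pl",(45,148),6),("pl",(372,148),6),("pl",(372,218),6),("bar end",(371,186),16),("rearT",(277,166),40),("rearB",(279,217),40),("frontB",(138,218),40),("pivot",(217,241),46),("kend top",(303,238),40),("kend bot",(297,257),40)]:
    P=onz((p[0]+s[0],p[1]+s[1]),z/1000,"wrist",c);print(nm,P.round(4),rail(P))
E
```

```text
2.25 rail [-116.2   -2.1] z 131.0 toolx yaw 12.32 zaxis [ 2.e-04 -1.e-04 -1.e+00] F rail -0.37 -0.15 0.6 grip -0.0005472331553118507
2.3 rail [-116.    -2.2] z 131.0 toolx yaw 12.33 zaxis [ 2.e-04 -1.e-04 -1.e+00] F rail 0.3 -0.05 0.61 grip 0.000620558254905273
[-1.94667763e-05 -3.12173668e-05  7.41024601e-06]
(-0.5150230569306586, -0.036985641982326456)
pl [0.5631 0.0741 0.006 ] [158.6 -38.1]
pl [ 0.6305 -0.2379  0.006 ] [-160.5  -36.9]
pl [ 0.5612 -0.2558  0.006 ] [-163.2   34.7]
bar end [ 0.5956 -0.2444  0.016 ] [-159.4   -1.4]
rearT [ 0.6002 -0.1552  0.04  ] [-73.3 -25. ]
rearB [ 0.5544 -0.165   0.04  ] [-73.   21.8]
frontB [ 0.5259 -0.0388  0.04  ] [56.3 22.5]
pivot [ 0.5218 -0.1142  0.046 ] [-16.5  42.7]
kend top [ 0.5389 -0.1903  0.04  ] [-94.4  42.4]
kend bot [ 0.5187 -0.1885  0.04  ] [-88.3  61.7]
```

Now it agrees to within 1.5 mm: the rail offset is about (-1.5, -1.5). The fingers stand at x = -116 and the row's rear face is at -73. Descending to 26 mm.

Call:
play_rows --rows '[{"translation": [0,0,20],"angular": [0,0,0],"grip": 255},{"translation": [0,0,25],"angular": [0,0,0],"grip": 255},{"translation": [0,0,25],"angular": [0,0,0],"grip": 255},{"translation": [0,0,20],"angular": [0,0,0],"grip": 255},{"translation": [0,0,10],"angular": [0,0,0],"grip": 255},{"translation": [0,0,5],"angular": [0,0,0],"grip": 255},{"translation": [0,0,0],"angular": [0,0,0],"grip": 255},{"translation": [0,0,0],"angular": [0,0,0],"grip": 255}]'

```text
clock: 3.3
position: [0.5876, -0.2016, 0.0264]
ee_rot: [[0.977, 0.214, 0.001], [0.214, -0.977, -0.0], [0.001, 0.0, -1.0]]
wrist_force: [-0.7, -0.0, -0.7]
grip_width: 0.001
```

```bash
python3 -c "
from h import *
st()"
```

```text
3.3 rail [-115.9   -2.8] z 26.4 toolx yaw 12.36 zaxis [ 9.e-04 -2.e-04 -1.e+00] F rail 0.12 0.68 -0.66 grip 0.001108775785759869
```

Call:
play_rows --rows '[{"translation": [0,-8,0],"angular": [0,0,0],"grip": 255},{"translation": [0,-7,0],"angular": [0,0,0],"grip": 255},{"translation": [0,-5,0],"angular": [0,0,0],"grip": 255},{"translation": [0,-4,0],"angular": [0,0,0],"grip": 255},{"translation": [0,-4,0],"angular": [0,0,0],"grip": 255},{"translation": [0,-4,0],"angular": [0,0,0],"grip": 255},{"translation": [0,-4,0],"angular": [0,0,0],"grip": 255},{"translation": [0,-4,0],"angular": [0,0,0],"grip": 255},{"translation": [0,-4,0],"angular": [0,0,0],"grip": 255},{"translation": [0,-4,0],"angular": [0,0,0],"grip": 255}]'

```text
clock: 4.55
position: [0.5769, -0.1544, 0.0258]
ee_rot: [[0.977, 0.214, -0.0], [0.214, -0.977, -0.0], [-0.0, 0.0, -1.0]]
wrist_force: [0.1, 0.5, -0.6]
grip_width: -0.002
```

```bash
python3 -c "
from h import *
st()
i,d=get_image('wrist');cv2.imwrite('pics/wrist4.png',i);st()"
```

```text
4.55 rail [-67.5  -2.5] z 25.8 toolx yaw 12.36 zaxis [-0. -0. -1.] F rail 0.46 -0.22 -0.65 grip -0.0018016839989915302
4.6 rail [-66.9  -2.6] z 25.8 toolx yaw 12.39 zaxis [-1.e-04  3.e-04 -1.e+00] F rail 1.55 -0.3 -0.01 grip -0.0009757095217286553
```

View pics/wrist4.png

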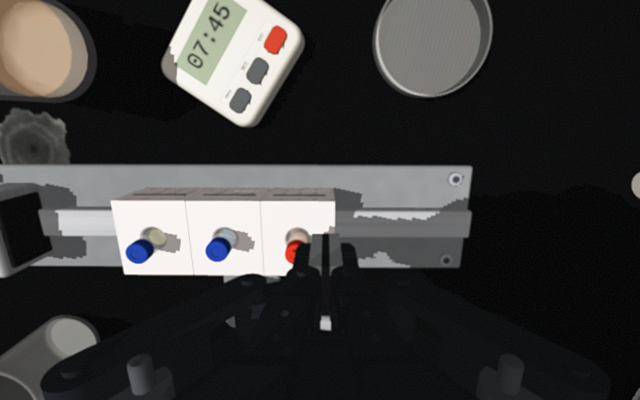

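The fingers appear to overlap the rear carrier at about (325,240), close to the red vial, and the row's rear edge is at column 335. Before going further I'll check whether the row has moved and whether the tips are over or behind the carrier.

```bash
python3 - <<'E'
from h import *
o=st(); c=cam("wrist"); i,d=get_image("wrist"); T=o["position"];R=o["ee_rot"]
for nm,p,z in[("rear edge top",(336,203),40),("rear edge",(336,225),40),("front",(112,200),40),("stop low",(471,166),6),("plate r",(461,267),6)]:
    P=onz(p,z/1000,"wrist",c);print(nm,rail(P))
for u,v in[(320,236),(320,240),(320,250),(320,260),(343,240),(343,260),(325,325),(300,250),(290,225),(320,225)]:
    q,r=ray((u,v),"wrist",c);P=q+r*d[v,u];print((u,v),d[v,u].round(4),rail(P),"z",(P[2]*1000).round(1),"tool",(1000*R.T@(P-T)).round(1))
for t in [(11,-9,0),(11,9,0),(11,-14,0),(-11,-9,0),(11,-9,-20),(11,-9,-40)]: print(t,proj(T+R@np.array(t)/1000,"wrist",c).round(0))
for n in("side","scene"):
    j,e=get_image(n);cv2.imwrite(f"pics/{n}2.png",j); print(n,proj(T,n).round(0))
a=cv2.imread("pics/scene2.png")[125:235,300:410];b=cv2.imread("pics/side2.png")[170:280,280:380]
w=np.zeros((440,800,3),np.uint8);w[:,:400]=cv2.resize(a[:,:100],(400,440),interpolation=3);w[:,400:]=cv2.resize(b,(400,440),interpolation=3);cv2.imwrite("pics/crop2.png",w)
E
```

```text
4.6 rail [-66.9  -2.6] z 25.8 toolx yaw 12.39 zaxis [-1.e-04  3.e-04 -1.e+00] F rail 1.55 -0.3 -0.01 grip -0.0009757095217286553
rear edge top [-72.2 -22.4]
rear edge [-72.3  -9.7]
front [ 49.1 -24.1]
stop low [-159.1  -36.9]
plate r [-161.    34.1]
(320, 236) 0.1446 [-63.9 -12.7] z 63.1 tool [ 10.2  -3.  -37.3]
(320, 240) 0.1393 [-64. -13.] z 68.6 tool [ 10.5  -2.9 -42.8]
(320, 250) 0.1292 [-64.2 -12.9] z 79.0 tool [ 10.3  -2.7 -53.2]
(320, 260) 0.1198 [-64.3 -13.2] z 88.7 tool [ 10.6  -2.6 -62.9]
(343, 240) 0.2062 [-78.3  13.5] z 6.4 tool [-16.1  11.5  19.4]
(343, 260) 0.1299 [-73.9  -8.5] z 79.5 tool [  5.9   7.1 -53.7]
(325, 325) 0.1828 [-66.1  53.5] z 41.6 tool [-56.1  -0.7 -15.8]
(300, 250) 0.1385 [-54.9  -9. ] z 70.5 tool [  6.4 -12.  -44.7]
(290, 225) 0.1667 [-47.1 -10.1] z 40.9 tool [  7.5 -19.8 -15.1]
(320, 225) 0.1657 [-63.5 -10.5] z 41.9 tool [  7.9  -3.4 -16.1]
(11, -9, 0) [[311. 211.]]
(11, 9, 0) [[341. 211.]]
(11, -14, 0) [[302. 211.]]
(-11, -9, 0) [[311. 245.]]
(11, -9, -20) [[309. 222.]]
(11, -9, -40) [[307. 237.]]
side [[339. 247.]]
scene [[357. 172.]]
```

View pics/crop2.png

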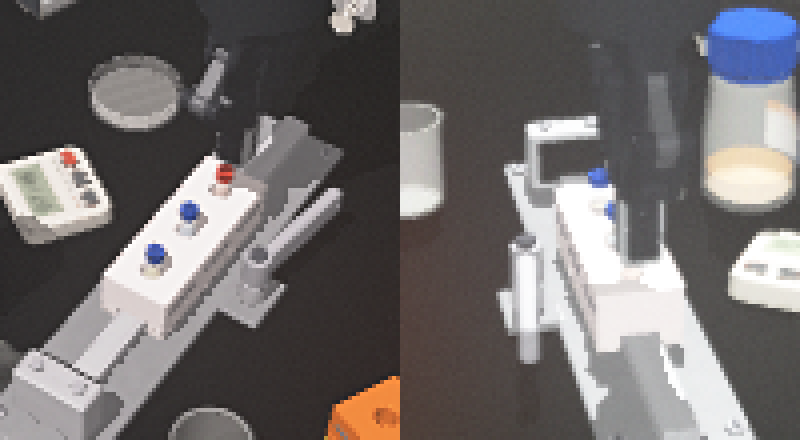

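The crop shows the fingertips above carrier_2, not behind it, and the row has not moved (rear edge still -72). Depth puts the drawn tips about 36 mm short of the stated TCP. The red vial still stands at crop (225,175). I'll back out the same way and check the real tip height.

Call:
play_rows --rows '[{"translation": [0,5,0],"angular": [0,0,0],"grip": 255},{"translation": [0,11,0],"angular": [0,0,0],"grip": 255},{"translation": [0,14,0],"angular": [0,0,0],"grip": 255},{"translation": [0,14,0],"angular": [0,0,0],"grip": 255},{"translation": [0,8,0],"angular": [0,0,0],"grip": 255},{"translation": [0,0,0],"angular": [0,0,0],"grip": 255},{"translation": [0,0,0],"angular": [0,0,0],"grip": 255},{"translation": [0,0,0],"angular": [0,0,0],"grip": 255}]'

```text
clock: 5.75
position: [0.5881, -0.2048, 0.0258]
ee_rot: [[0.977, 0.215, -0.0], [0.215, -0.977, 0.0], [-0.0, -0.0, -1.0]]
wrist_force: [0.3, -0.3, -0.4]
grip_width: 0.0
```

```bash
python3 - <<'E'
from h import *
o=st(); T=o["position"];R=o["ee_rot"]
c=cam("wrist"); i,d=get_image("wrist"); c2=cam("wrist"); np.save("w5.npy",d);cv2.imwrite("pics/wrist5.png",i)
for v in(230,232,234,236,238,245):
  for u in(318,334):
    q,r=ray((u,v),"wrist",c);P=q+r*d[v,u];print((u,v),d[v,u].round(4),"z",(P[2]*1000).round(1),"tool",(1000*R.T@(P-T)).round(1),i[v,u])
# all gripper points: depth<0.2, tool z distribution by |y|
vv,uu=np.mgrid[236:400:4,20:620:4]; pts=[]
for u,v in zip(uu.ravel(),vv.ravel()):
    if 0<d[v,u]<.2:
        q,r=ray((u,v),"wrist",c);pts.append(1000*R.T@(q+r*d[v,u]-T))
pts=np.array(pts)
for a in range(-80,80,10):
    s=pts[(pts[:,1]>=a)&(pts[:,1]<a+10)]
    if len(s):j=s[:,2].argmax();print(a,len(s),"lowest point tool",s[j].round(0))
# side & scene views: dark gripper against depth
for n in("side","scene"):
    j,e=get_image(n);cv2.imwrite(f"pics/{n}3.png",j);np.save(n+"3.npy",e)
    p=proj(T,n)[0];print(n,"TCP",p.round(1),"TCP-37",proj(T+R@[0,0,-.037],n)[0].round(1))
    x,y=int(p[0]+.5),int(p[1]+.5)
    for k in range(-30,8,3):
        q,r=ray((x,y+k),n);P=q+r*e[y+k,x];print(k,(1000*R.T@(P-T)).round(0) ,j[y+k,x])
E
```

```text
5.75 rail [-119.2   -2.6] z 25.8 toolx yaw 12.4 zaxis [-1.e-04  2.e-04 -1.e+00] F rail -0.3 -0.21 -0.38 grip 0.00022541582564574814
(318, 230) 0.193 z 17.0 tool [-4.7 -5.1  8.8] [208 205 206]
(334, 230) 0.1934 z 16.7 tool [-4.8  5.1  9.1] [207 207 208]
(318, 232) 0.1923 z 18.0 tool [-5.7 -5.1  7.8] [205 204 203]
(334, 232) 0.1938 z 16.6 tool [-6.2  5.1  9.2] [205 205 203]
(318, 234) 0.1481 z 59.6 tool [  9.8  -4.  -33.8] [99 98 96]
(334, 234) 0.1471 z 60.6 tool [ 10.2   3.7 -34.8] [98 98 96]
(318, 236) 0.1444 z 63.3 tool [ 10.3  -3.9 -37.5] [87 86 84]
(334, 236) 0.145 z 62.7 tool [ 10.    3.7 -36.9] [84 83 82]
(318, 238) 0.1436 z 64.3 tool [  9.7  -3.9 -38.5] [87 86 85]
(334, 238) 0.1417 z 66.1 tool [ 10.4   3.6 -40.2] [85 86 84]
(318, 245) 0.1347 z 73.4 tool [ 10.2  -3.7 -47.6] [85 85 83]
(334, 245) 0.1344 z 73.7 tool [ 10.3   3.4 -47.9] [85 86 85]
-80 19 lowest point tool [-19. -75. -13.]
-70 82 lowest point tool [ -6. -64.  -9.]
-60 232 lowest point tool [-22. -54. -14.]
-50 335 lowest point tool [ -9. -42.   9.]
-40 301 lowest point tool [ -9. -40.   9.]
-30 183 lowest point tool
[... 618 characters left out ...]
89 87]
-12 [ -2.   8. -31.] [201 200 200]
-9 [ 11. -45.   8.] [239 239 244]
-6 [ 12. -49.  18.] [213 215 217]
-3 [  6. -26.  10.] [254 254 254]
0 [  4. -16.  11.] [254 254 254]
3 [ 1. -5. 10.] [254 254 254]
6 [-1.  4. 11.] [254 254 254]
scene TCP [367.  159.8] TCP-37 [368.7 149.4]
-30 [  -6.  -42. -132.] [85 82 84]
-27 [  -1.  -29. -112.] [53 51 53]
-24 [  3. -17. -92.] [63 61 63]
-21 [ -12.  -50. -114.] [46 45 48]
-18 [ -12.  -47. -103.] [49 49 50]
-15 [-13. -46. -93.] [48 48 49]
-12 [ -0. -12. -51.] [50 51 53]
-9 [ -2. -13. -42.] [52 51 52]
-6 [19. 40. 21.] [164 162 167]
-3 [13. 28. 19.] [171 169 172]
0 [3. 7. 8.] [218 215 220]
3 [-3. -2.  8.] [213 210 215]
6 [ -8. -12.   8.] [218 217 221]
```

All three views agree that the real fingertips end about 35 mm above the reported TCP, with finger half thickness about 14 mm. The linkage then sits about 55 mm above the tips, which clears the vials. I'll descend a further 35 mm, to a true tip height of about 26 mm, then verify.

Call:
play_rows --rows '[{"translation": [0,0,10],"angular": [0,0,0],"grip": 255},{"translation": [0,0,10],"angular": [0,0,0],"grip": 255},{"translation": [0,0,6],"angular": [0,0,0],"grip": 255},{"translation": [0,0,4],"angular": [0,0,0],"grip": 255},{"translation": [0,0,3],"angular": [0,0,0],"grip": 255},{"translation": [0,0,2],"angular": [0,0,0],"grip": 255},{"translation": [0,0,0],"angular": [0,0,0],"grip": 255},{"translation": [0,0,0],"angular": [0,0,0],"grip": 255}]'

```text
clock: 6.9
position: [0.5882, -0.2054, -0.009]
ee_rot: [[0.977, 0.214, 0.0], [0.214, -0.977, -0.0], [0.0, 0.0, -1.0]]
wrist_force: [-0.6, 0.0, 0.0]
grip_width: 0.004
```

```bash
cat >> h.py <<'E'
def tip():
    o=st();T=o["position"];R=o["ee_rot"];c=cam("wrist");i,d=get_image("wrist")
    for u,v in((318,232),(318,236),(318,240)):
        q,r=ray((u,v),"wrist",c);P=q+r*d[v,u];print((u,v),"z",(P[2]*1000).round(1),"tool",(1000*R.T@(P-T)).round(1))
    return i,d,c
E
python3 - <<'E'
from h import *
i,d,c=tip();cv2.imwrite("pics/wrist6.png",i)
# row of pixels through carrier top: white extents
P=[];
for u in range(200,330,6):
    v=222;q,r=ray((u,v),"wrist",c);X=q+r*d[v,u];print(u,rail(X),(X[2]*1000).round(0),i[v,u].tolist(),end=" | ")
E
```

```text
6.9 rail [-119.8   -2.6] z -9.0 toolx yaw 12.37 zaxis [ 3.e-04 -0.e+00 -1.e+00] F rail 0.16 0.53 0.01 grip 0.004125497167607964
(318, 232) z 16.7 tool [  7.6  -4.2 -25.8]
(318, 236) z 27.9 tool [ 10.   -3.9 -36.9]
(318, 240) z 32.2 tool [  9.8  -3.8 -41.3]
200 [-65.1 -23.6] 39.0 [121, 123, 130] | 206 [-67.9 -23.8] 39.0 [123, 125, 133] | 212 [-70.7 -23.9] 40.0 [112, 114, 120] | 218 [-72.1 -22.9] 37.0 [96, 96, 101] | 224 [-72.4 -20.4] 30.0 [96, 98, 102] | 230 [-71.9 -16.9] 20.0 [97, 97, 102] | 236 [-72.  -13.5] 11.0 [95, 94, 100] | 242 [-73.9 -12. ] 6.0 [81, 79, 79] | 248 [-77.3 -12.1] 7.0 [81, 80, 80] | 254 [-80.3 -11.7] 6.0 [79, 78, 78] | 260 [-83.9 -12.2] 7.0 [81, 78, 79] | 266 [-87.1 -12.2] 7.0 [79, 79, 78] | 272 [-90.2 -11.9] 6.0 [75, 73, 72] | 278 [-93.7 -12.4] 8.0 [152, 152, 149] | 284 [-96.9 -12.1] 7.0 [150, 150, 148] | 290 [-100.3  -12.5] 8.0 [149, 148, 146] | 296 [-103.4  -12. ] 7.0 [154, 152, 150] | 302 [-106.6  -12. ] 7.0 [153, 152, 153] | 308 [-109.9  -12.1] 7.0 [155, 152, 151] | 314 [-113.2  -11.9] 6.0 [154, 152, 150] | 320 [-116.4  -12. ] 7.0 [155, 152, 151] | 326 [-119.7  -12.2] 7.0 [158, 157, 154] |
```

Tips are at z of about 26 mm, behind the rear face at -72. Pushing the first part.

Call:
play_rows --rows '[{"translation": [0,-8,0],"angular": [0,0,0],"grip": 255},{"translation": [0,-8,0],"angular": [0,0,0],"grip": 255},{"translation": [0,-6,0],"angular": [0,0,0],"grip": 255},{"translation": [0,-4,0],"angular": [0,0,0],"grip": 255},{"translation": [0,-4,0],"angular": [0,0,0],"grip": 255},{"translation": [0,-4,0],"angular": [0,0,0],"grip": 255},{"translation": [0,-4,0],"angular": [0,0,0],"grip": 255},{"translation": [0,-4,0],"angular": [0,0,0],"grip": 255},{"translation": [0,-4,0],"angular": [0,0,0],"grip": 255},{"translation": [0,-4,0],"angular": [0,0,0],"grip": 255},{"translation": [0,-4,0],"angular": [0,0,0],"grip": 255},{"translation": [0,-4,0],"angular": [0,0,0],"grip": 255}]'

```text
clock: 8.45
position: [0.5756, -0.1485, -0.0092]
ee_rot: [[0.977, 0.214, 0.0], [0.214, -0.977, 0.0], [0.0, 0.0, -1.0]]
wrist_force: [0.3, -1.2, -0.2]
grip_width: 0.001
```

```bash
python3 - <<'E'
from h import *
i,d,c=tip();cv2.imwrite("pics/wrist7.png",i);st()
E
```

```text
8.45 rail [-61.5  -2.5] z -9.2 toolx yaw 12.37 zaxis [ 0.  0. -1.] F rail -1.27 -0.07 -0.18 grip 0.0012360055644766769
(318, 232) z 17.1 tool [  7.8  -4.2 -26.3]
(318, 236) z 27.3 tool [  9.8  -4.  -36.4]
(318, 240) z 32.0 tool [  9.8  -3.8 -41.2]
8.5 rail [-60.8  -2.6] z -9.2 toolx yaw 12.39 zaxis [-1.e-04  3.e-04 -1.e+00] F rail -1.24 0.09 -0.04 grip 4.352578806609231e-05
```

View pics/wrist7.png

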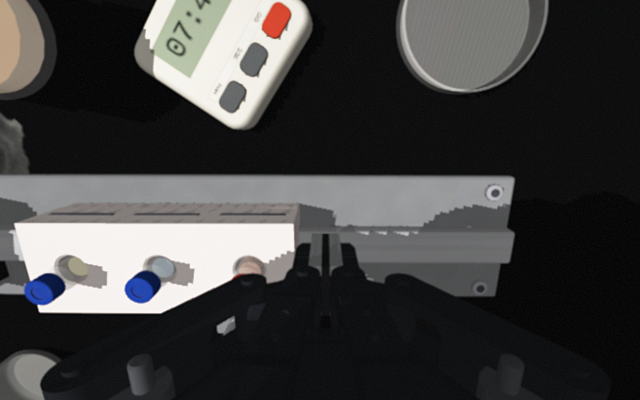

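The fingers now stand behind the row at (300,260), rear edge at column 297, pushing with 1.2 N and the vials upright. Continuing nearly to the stop.

Call:
play_rows --rows '[{"translation": [0,-4,0],"angular": [0,0,0],"grip": 255},{"translation": [0,-4,0],"angular": [0,0,0],"grip": 255},{"translation": [0,-4,0],"angular": [0,0,0],"grip": 255},{"translation": [0,-4,0],"angular": [0,0,0],"grip": 255},{"translation": [0,-4,0],"angular": [0,0,0],"grip": 255},{"translation": [0,-4,0],"angular": [0,0,0],"grip": 255},{"translation": [0,-4,0],"angular": [0,0,0],"grip": 255},{"translation": [0,-3,0],"angular": [0,0,0],"grip": 255},{"translation": [0,-2,0],"angular": [0,0,0],"grip": 255},{"translation": [0,-2,0],"angular": [0,0,0],"grip": 255},{"translation": [0,0,0],"angular": [0,0,0],"grip": 255}]'

```text
clock: 9.88
position: [0.5681, -0.1143, -0.0092]
ee_rot: [[0.977, 0.214, -0.0], [0.214, -0.977, 0.0], [-0.0, -0.0, -1.0]]
wrist_force: [-0.2, 0.3, -0.6]
grip_width: 0.002
```

```bash
python3 - <<'E'
from h import *
o=st();c=cam("wrist");i,d=get_image("wrist");cv2.imwrite("pics/wrist8.png",i)
# rear face x via depth: points with z 37..43 on row band
P=[]
for v in range(215,300,3):
  for u in range(150,310,3):
    if d[v,u]>0:
      q,r=ray((u,v),"wrist",c);X=q+r*d[v,u]
      if .0375<X[2]<.042 and i[v,u].min()>150:P.append(rail(X))
P=np.array(P);print(len(P),P.min(0),P.max(0))
E
```

```text
9.88 rail [-26.4  -2.5] z -9.2 toolx yaw 12.38 zaxis [-1.e-04  2.e-04 -1.e+00] F rail 0.32 0.17 -0.56 grip 0.0018726904606120474
752 [-11.5 -23.8] [52.9 13.2]
```

Call:
play_rows --rows '[{"translation": [0,-1.5,0],"angular": [0,0,0],"grip": 255},{"translation": [0,-1.5,0],"angular": [0,0,0],"grip": 255},{"translation": [0,-1,0],"angular": [0,0,0],"grip": 255},{"translation": [0,-1,0],"angular": [0,0,0],"grip": 255},{"translation": [0,-1,0],"angular": [0,0,0],"grip": 255}]'

```text
clock: 10.55
position: [0.5669, -0.1087, -0.0092]
ee_rot: [[0.977, 0.214, -0.0], [0.214, -0.977, 0.0], [-0.0, -0.0, -1.0]]
wrist_force: [0.4, -2.8, 0.7]
grip_width: -0.001
```

```bash
python3 -c "
from h import *
st()"
```

```text
10.55 rail [-20.7  -2.5] z -9.2 toolx yaw 12.36 zaxis [-0.  0. -1.] F rail -2.85 0.22 0.66 grip -0.0014723653857289568
```

Call:
play_rows --rows '[{"translation": [0,-1,0],"angular": [0,0,0],"grip": 255},{"translation": [0,-1,0],"angular": [0,0,0],"grip": 255}]'

```text
clock: 10.8
position: [0.5666, -0.1082, -0.0091]
ee_rot: [[0.977, 0.213, 0.0], [0.213, -0.977, -0.002], [0.0, 0.002, -1.0]]
wrist_force: [1.2, -12.6, 0.2]
grip_width: -0.001
```

```bash
python3 -c "
from h import *
st()"
```

```text
10.8 rail [-20.2  -2.3] z -9.1 toolx yaw 12.31 zaxis [ 5.0e-04 -1.5e-03 -1.0e+00] F rail -12.61 1.5 0.23 grip -0.0005743675241774169
```

The row is blocked at the stop: force rose from 2.8 to 12.6 N within 0.5 mm. Now back off, rise over the keeper and cross to its outer side.

Call:
play_rows --rows '[{"translation": [0,3,0],"angular": [0,0,0],"grip": 255},{"translation": [0,9,0],"angular": [0,0,0],"grip": 255},{"translation": [0,15,0],"angular": [0,0,0],"grip": 255},{"translation": [0,15,0],"angular": [0,0,0],"grip": 255},{"translation": [0,10,-5],"angular": [0,0,0],"grip": 255},{"translation": [0,0,-15],"angular": [0,0,0],"grip": 255},{"translation": [0,0,-15],"angular": [0,0,0],"grip": 255},{"translation": [-17,0,0],"angular": [0,0,0],"grip": 255},{"translation": [-25,0,0],"angular": [0,0,0],"grip": 255},{"translation": [-25,0,0],"angular": [0,0,0],"grip": 255},{"translation": [-15,0,0],"angular": [0,0,0],"grip": 255},{"translation": [-5,0,0],"angular": [0,0,0],"grip": 255}]'

```text
clock: 12.3
position: [0.4926, -0.1762, 0.0265]
ee_rot: [[0.977, 0.214, 0.001], [0.214, -0.977, -0.0], [0.001, 0.0, -1.0]]
wrist_force: [0.8, 0.4, 0.5]
grip_width: 0.003
```

Call:
play_rows --rows '[{"translation": [0,0,0],"angular": [0,0,0],"grip": 255},{"translation": [0,0,0],"angular": [0,0,0],"grip": 255},{"translation": [0,0,0],"angular": [0,0,0],"grip": 255},{"translation": [0,0,0],"angular": [0,0,0],"grip": 255}]'

```text
clock: 12.8
position: [0.4928, -0.176, 0.0257]
ee_rot: [[0.977, 0.214, -0.0], [0.214, -0.977, 0.0], [0.0, -0.0, -1.0]]
wrist_force: [-0.3, 0.5, 0.9]
grip_width: -0.001
```

```bash
python3 - <<'E'
from h import *
i,d,c=tip();cv2.imwrite("pics/wrist9.png",i)
P=[]
for v in range(0,400,2):
  for u in range(0,640,2):
    if d[v,u]>0:
      q,r=ray((u,v),"wrist",c);X=q+r*d[v,u];P.append([*rail(X),1000*X[2],i[v,u].min()])
P=np.array(P)
s=P[(abs(P[:,2]-40)<2)&(P[:,3]>130)&(P[:,1]<28)&(P[:,1]>-28)];print("car",len(s),s.min(0),s.max(0))
k=P[(abs(P[:,2]-39)<4)&(P[:,1]>30)&(P[:,1]<75)&(P[:,0]<-25)&(P[:,0]>-105)];print("keeper",len(k),k.min(0),k.max(0),np.polyfit(k[:,0],k[:,1],1) if len(k) else "")
E
```

```text
12.8 rail [-70.6  84.3] z 25.7 toolx yaw 12.38 zaxis [-0.e+00  1.e-04 -1.e+00] F rail 0.56 0.16 0.87 grip -0.0008984325697461863
(318, 232) z 1.7 tool [-12.1  -5.5  24.1]
(318, 236) z 62.9 tool [ 10.1  -3.9 -37.1]
(318, 240) z 67.0 tool [  9.8  -3.8 -41.3]
car 3656 [ -6.8        -23.9         38.51077948 131.        ] [ 94.6         20.          41.99989067 249.        ]
keeper 649 [-96.4         42.7         35.02750797  38.        ] [-25.2         62.2         42.57244362 208.        ] [-0.14815555 43.36911691]
```

View pics/wrist9.png

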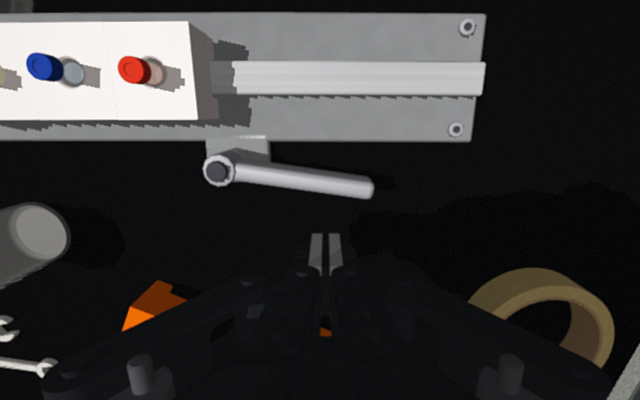

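Row rear face at -6.8, home as expected. The view shows the keeper free at (215,170) to (372,187), angle about -0.15, with clear space under the fingers at (326,235). Descending, then sweeping the first half.

Call:
play_rows --rows '[{"translation": [0,0,10],"angular": [0,0,0],"grip": 255},{"translation": [0,0,13],"angular": [0,0,0],"grip": 255},{"translation": [0,0,8],"angular": [0,0,0],"grip": 255},{"translation": [0,0,3.5],"angular": [0,0,0],"grip": 255},{"translation": [0,0,0],"angular": [0,0,0],"grip": 255},{"translation": [0,0,0],"angular": [0,0,0],"grip": 255}]'

```text
clock: 13.6
position: [0.4928, -0.1762, -0.0085]
ee_rot: [[0.977, 0.214, 0.0], [0.214, -0.977, -0.0], [0.0, 0.0, -1.0]]
wrist_force: [-0.2, -0.4, -0.3]
grip_width: 0.001
```

Call:
play_rows --rows '[{"translation": [5.5,0.7,0],"angular": [0,0,0],"grip": 255},{"translation": [5.5,0.7,0],"angular": [0,0,0],"grip": 255},{"translation": [5.5,0.7,0],"angular": [0,0,0],"grip": 255},{"translation": [5.5,0.8,0],"angular": [0,0,0],"grip": 255},{"translation": [4.7,1.2,0],"angular": [0,0,0],"grip": 255},{"translation": [4.7,1.2,0],"angular": [0,0,0],"grip": 255},{"translation": [5.2,0.5,0],"angular": [0,0,0],"grip": 255},{"translation": [5.2,0.4,0],"angular": [0,0,0],"grip": 255},{"translation": [5.5,-0.5,0],"angular": [0,0,0],"grip": 255},{"translation": [5.5,-0.6,0],"angular": [0,0,0],"grip": 255},{"translation": [0,0,0],"angular": [0,0,0],"grip": 255}]'

```text
clock: 14.98
position: [0.5458, -0.1695, -0.0087]
ee_rot: [[0.977, 0.215, 0.0], [0.215, -0.977, 0.0], [0.0, -0.0, -1.0]]
wrist_force: [-0.6, -0.7, -0.5]
grip_width: -0.001
```

```bash
cat > k.py <<'E'
from h import *
import sys
o=st();c=cam("wrist");i,d=get_image("wrist");cv2.imwrite("pics/"+sys.argv[1],i)
P=[]
for v in range(0,400,2):
  for u in range(0,640,2):
    if d[v,u]>0:
      q,r=ray((u,v),"wrist",c);X=q+r*d[v,u];P.append([*rail(X),1000*X[2],i[v,u].min()])
P=np.array(P)
s=P[(abs(P[:,2]-40)<2)&(P[:,3]>130)&(P[:,1]<28)&(P[:,1]>-28)&(P[:,0]>-9)];print("car",len(s),s.min(0),s.max(0))
k=P[(abs(P[:,2]-39)<4)&(P[:,1]>-45)&(P[:,1]<75)&(P[:,0]<-9.5)&(P[:,0]>-105)&(np.hypot(P[:,0]+15.5,P[:,1]-46)>12)]
print("keeper",len(k));
if len(k)>5:
    m=k[:,:2].mean(0);v=m-np.array([-15.5,46]);print("mean",m,"angle",np.arctan2(-v[1],-v[0]),k.min(0)[:2],k.max(0)[:2])
E
python3 k.py wrist10.png
```

```text
14.97 rail [-75.6  31.2] z -8.7 toolx yaw 12.39 zaxis [ 4.e-04  1.e-04 -1.e+00] F rail -0.58 0.72 -0.51 grip -0.0007617665590822207
car 3226 [ -6.9        -23.8         38.73920852 131.        ] [ 68.          20.4         41.99939102 251.        ]
keeper 927
mean [-59.41542611  19.9613808 ] angle 0.5352021512651064 [-88.7   1.6] [-22.3  39.5]
```

Keeper at about 0.55 rad and following the finger as planned. Continuing the arc.

Call:
play_rows --rows '[{"translation": [5.5,-1.8,0],"angular": [0,0,0],"grip": 255},{"translation": [5.5,-1.8,0],"angular": [0,0,0],"grip": 255},{"translation": [5.3,-3.1,0],"angular": [0,0,0],"grip": 255},{"translation": [5.3,-3.1,0],"angular": [0,0,0],"grip": 255},{"translation": [4.8,-4.4,0],"angular": [0,0,0],"grip": 255},{"translation": [4.8,-4.4,0],"angular": [0,0,0],"grip": 255},{"translation": [3.8,-5.5,0],"angular": [0,0,0],"grip": 255},{"translation": [3.8,-5.5,0],"angular": [0,0,0],"grip": 255},{"translation": [2.1,-4,0],"angular": [0,0,0],"grip": 255},{"translation": [1,-3,0],"angular": [0,0,0],"grip": 255},{"translation": [0,0,0],"angular": [0,0,0],"grip": 255}]'

```text
clock: 16.4
position: [0.5784, -0.1249, -0.0087]
ee_rot: [[0.977, 0.214, 0.0], [0.214, -0.977, 0.0], [0.0, -0.0, -1.0]]
wrist_force: [0.5, -0.6, 0.5]
grip_width: -0.004
```

```bash
python3 k.py wrist11.png
```

```text
16.4 rail [-39.  -10.3] z -8.7 toolx yaw 12.38 zaxis [ 1.e-04  1.e-04 -1.e+00] F rail -0.69 -0.31 0.49 grip -0.004443718842684552
car 3601 [ -6.5        -24.1         38.00492399 131.        ] [113.9         21.1         41.99945076 251.        ]
keeper 473
mean [-24.22600423 -20.9243129 ] angle 1.4411415982876674 [-52.1 -35.8] [-14.2  -3.4]
```

Keeper at about 1.5 rad. Finishing in small steps until the hard limit is felt.

Call:
play_rows --rows '[{"translation": [0,-1.5,0],"angular": [0,0,0],"grip": 255},{"translation": [0,-1.5,0],"angular": [0,0,0],"grip": 255},{"translation": [0,-1,0],"angular": [0,0,0],"grip": 255},{"translation": [0,-1,0],"angular": [0,0,0],"grip": 255}]'

```text
clock: 16.95
position: [0.5774, -0.1202, -0.0087]
ee_rot: [[0.977, 0.214, 0.0], [0.214, -0.977, -0.0], [0.0, 0.0, -1.0]]
wrist_force: [1.6, -3.9, -0.2]
grip_width: 0.003
```

```bash
python3 -c "
from h import *
st()"
```

```text
16.95 rail [-34.2 -10.3] z -8.7 toolx yaw 12.36 zaxis [ 1.e-04 -1.e-04 -1.e+00] F rail -4.17 -0.7 -0.18 grip 0.003135995120284588
```

Call:
play_rows --rows '[{"translation": [0,-1,0],"angular": [0,0,0],"grip": 255},{"translation": [0,-0.5,0],"angular": [0,0,0],"grip": 255},{"translation": [0,0,0],"angular": [0,0,0],"grip": 255}]'

```text
clock: 17.32
position: [0.5773, -0.1201, -0.0086]
ee_rot: [[0.977, 0.213, 0.001], [0.213, -0.977, -0.001], [0.001, 0.001, -1.0]]
wrist_force: [2.8, -7.9, -2.5]
grip_width: 0.002
```

```bash
python3 -c "
from h import *
st()"
```

```text
17.32 rail [-34.1 -10.2] z -8.6 toolx yaw 12.31 zaxis [ 8.0e-04 -1.3e-03 -1.0e+00] F rail -8.37 -1.08 -2.5 grip 0.0020525718010554334
```

The limit is reached: position held while force doubled. Backing straight off and up for the final check.

Call:
play_rows --rows '[{"translation": [0,3,0],"angular": [0,0,0],"grip": 255},{"translation": [0,10,0],"angular": [0,0,0],"grip": 255},{"translation": [0,15,0],"angular": [0,0,0],"grip": 255},{"translation": [0,15,0],"angular": [0,0,0],"grip": 255},{"translation": [0,10,-15],"angular": [0,0,0],"grip": 255},{"translation": [0,5,-30],"angular": [0,0,0],"grip": 255},{"translation": [0,0,-30],"angular": [0,0,0],"grip": 255},{"translation": [0,0,-25],"angular": [0,0,0],"grip": 255},{"translation": [0,0,0],"angular": [0,0,0],"grip": 255},{"translation": [0,0,0],"angular": [0,0,0],"grip": 255},{"translation": [0,0,0],"angular": [0,0,0],"grip": 255},{"translation": [0,0,0],"angular": [0,0,0],"grip": 255}]'

```text
clock: 18.82
position: [0.5891, -0.1754, 0.0907]
ee_rot: [[0.977, 0.214, -0.001], [0.214, -0.977, 0.0], [-0.001, -0.0, -1.0]]
wrist_force: [0.1, 0.5, -0.1]
grip_width: 0.0
```

```bash
python3 k.py wrist12.png
```

```text
18.82 rail [-90.6  -9.9] z 90.7 toolx yaw 12.37 zaxis [-9.e-04  3.e-04 -1.e+00] F rail 0.43 -0.24 -0.13 grip 0.0004460400720982039
car 1676 [ -6.8        -27.4         38.01751954 131.        ] [138.2        20.7        41.9995979 255.       ]
keeper 299
mean [-16.36555184  -2.17591973] angle 1.5528317766521877 [-20.9 -35. ] [-9.6 34.1]
```

View pics/wrist12.png

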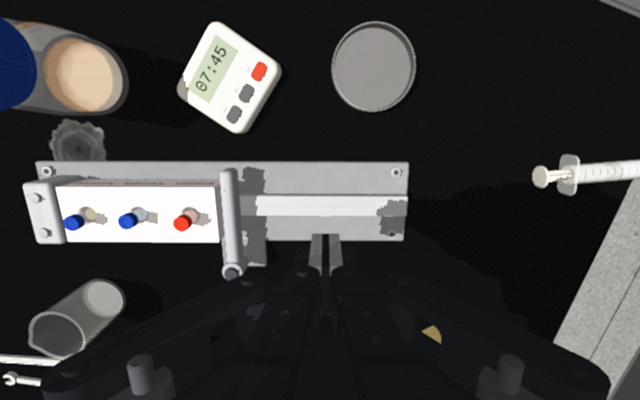

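The row is closed up against the stop: front at (57,210), rear edge at column 218. The keeper lies straight across from (230,170) to (232,270), all three vials stand, and the bystanders are in place. Handing in.

```bash
python3 -c "
from h import *
print(close_job())"
```

```text
the job is handed in; nothing more can be done
None
```

The job is done and handed in at about 19 s of the 51 s. I pushed the three white carriers along the rail against the end stop, then pushed the keeper bar round to its hard limit.

**Last checks**
- **Row:** the push force rose from 2.8 to 12.6 N with almost no further movement. After I backed off, the rear face measured -6.8 mm against an expected -6.5 mm in my rail frame.
- **Keeper:** it blocked at its limit, with force rising from 4 to 8 N at the same position. It measures about 1.55 rad, which is 1.57 within measuring error.
- **Scene:** in the final picture the vials stand, the carriers are closed up and the dish, timer, bottle and beaker look undisturbed. The robot is clear of everything.

**What disagreed**
- **Fingertip height:** the real fingertips end about 36 mm above the reported TCP, seen in all three cameras. Because of this my first push passed just over the rear carrier and came close to its vial without moving the row. I backed out and worked 35 mm lower.
- **First wrist measurement:** it was off by about 9 mm because the arm was still settling. Repeated at rest, it agreed with the scene camera to about 1.5 mm.

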